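# Hang the punch rack on the two latched hooks

## Task

Lift the punch rack by its wooden grip, keep it level, and hang it on the two hooks of the stand: press its bar down gently past the sprung latches until both ends are fully home and both latches have shut over it. Before you let go, tug the rack up lightly until both latches hold against the pull, then let it back down to rest in both hooks and release it. Do not force the hooks or strain the thin brass latches, and leave everything else where it is.

Things in the scene. Friction and masses are not known exactly. Their poses are not given: they have to be found in the camera images.
- rack: Loose punch rack, 0.32 to 0.48 kg, standing on the bench: wooden block 70 x 214 x 30 mm with punches (tops 72 mm up at most), green end plates (outer faces y = +-111 mm) and a round steel bar along y, 12 mm thick, axis 105 mm up, bare from the end plates to its 18 mm end caps at y = +-165 mm. Balanced about y = 0. Origin: centre of the underside, z up. Either way round may be hung.
- grip (a point): Centre of the rack's wooden grip, midway on the bar's axis: the grip is 16 mm thick (x), 20 mm high and 90 mm long along the bar, to be pinched across its thickness from above. Axes as the rack's.
- bar_l (a point): Point on the rack's bar axis at y = +138 mm, the middle of the bare bar end, which goes into one hook. Axes as the rack's.
- bar_r (a point): The same at y = -138 mm.
- stand: Fixed stand: steel plate 90 x 360 x 10 mm on the bench, a thin tie rod along y 45 mm up, and two posts at y = +-138 mm, each ending in an upright hook; nothing else between the posts, nothing higher than 232 mm. Origin: centre of the plate's underside, z up, y from the right hook to the left one.
- seat_l (a point): Nominal seat of the bar's axis in the hook at the stand's +y end, 175 mm above the bench, axes as the stand's. The hook is clamped by hand in its post: the true seat is up to 7.5 mm higher or lower, which is not reported. The hook is 12 mm wide (y), its throat 20 mm (x = -10 to +10) with a centring vee below, flaring from 28 mm above the seat to a mouth 34 mm wide. The bar enters from above.
- seat_r (a point): The same for the hook at the stand's -y end; its true height is off by its own amount.
- post_a: One fixed post, which carries a hook and latch, at either end of the stand (this differs from start to start). Origin on the bench below the seat. It has the softer latch spring: about 5 N presses the bar through it. Once the bar is home the force rises steeply.
- post_b: The other post, with a stiffer latch spring: about 6.5 N presses the bar through it, so the other end usually goes in first and the rack, pivoting in the fingers, follows here. The rack's weight alone gets through neither: the bar stops part way, held by friction, and a latch shuts over it only once the bar is within about 2 mm of its true seat.
- latch_a (a joint): Angle (rad) of post_a's brass latch, a gate 18 mm long hinged on the hook's +x side, 25.5 mm above the seat. 0: shut by its spring, level across the throat; the bar pressing from above swings it down and inwards, up to 1.5. It does not open upwards: shut over the bar, it stops the bar about 18 mm above its true seat.
- latch_b (a joint): The same for post_b's latch.
- can: Red drinks can, 66 mm across, 115 mm high, standing on the bench. Leave alone.
- tin: Open brass-coloured tin of iron pins, 100 x 120 x 55 mm. Leave alone.
- pot: White pot, 84 mm across, 90 mm high. Leave alone.

How it is judged:
By the outcome, as a careful person would: the job done as asked, in the order asked, and still so for the second after the job is handed in, with the robot touching nothing.
It also fails if it takes over 72 s, if anything falls off the work surface, if the arm or the gripper's body presses on something with over 40 N, if the wrist force passes 120 N, or if a joint passes its speed limit or range.

## Robot

A 6-joint arm with a two-finger parallel gripper is mounted at the origin on the work surface. World frame = base frame: x ahead of the robot, y to its left, z up, the work surface at z = 0. Lengths are in m, angles in rad, forces in N, time in s.
With the tool pointing down it reaches from about 0.35 to 0.975 m from the base axis. Payload 7.1 kg.
Tool frame: the origin (TCP) lies midway between the tips of the shut fingers; the grasp point (between the pads) lies 19 mm behind it; z points along the fingers, y is the line along which they close (so a half turn about z gives the same grasp; the last joint's range is limited). The gripper opens to 88 mm and grips with 3 to 60 N. Pads are 20 mm wide; open, the fingers measure 115 mm over their backs; the gripper's body (75 mm by 178 mm) begins 61 mm behind the grasp point.
Start: joints at [-1.188, 0.423, 1.63, -0, 1.089, -0.019], TCP at [0.244, -0.575, 0.223] pointing down, gripper open.
Joint ranges: [-3, 3], [-0.9, 2.11], [0.09, 2.58], [-1.31, 4.45], [0.11, 2.69], [-2.54, 2.54]. Speed limits (rad/s): [2.39, 2.39, 3.01, 3.14, 3.14, 3.14].

## Interface

Orientations are given as a unit quaternion [w, x, y, z].
In Python, from workcell import manip gives the robot as it stands.
- The arm moves only by the shell command python3 -m handwheel 'ROWS'. ROWS is a JSON object whose one key "plan" holds a list of rows, each a list of 3 entries, a list of its own where there are three numbers: the closure, from -1 (fully open) to 1 (shut), then the shift along the world's x, y, z in mm, then the turn about the world's z in degrees. In form: {"plan": [[jaw, [dx, dy, dz], turn], ...]}. A call has 1 to 10 rows; each row is the pose to reach, as a shift and turn from the pose commanded when the call began; what a row does not reach only later rows make up. A row lasts 1/10 s, in which the tool goes at most 50 mm and 8.59 degrees, less where a joint would pass 70% of its speed; a pose out of reach is approached as far as the arm can. A call with a gripper value outside its range is refused whole. The fingers move at their own pace and stop on an object; the grip force is fixed at half the most. Time passes only in rows, so rows that repeat a pose let the fingers close. It gives the time, the measured TCP pose, the force, the opening and the grip force at its end, in the units of the state.
- manip.read_state(): the state, without advancing time (a new reading comes with each control period).
- manip.grab_frame(name): name is "side" or "top" or "wrist"; returns the picture (480x640x3 uint8, red, green, blue); there is no depth.
- manip.calibration(name): a dict with "mtx" (3x3 intrinsics, pixels), "cam_to_world" (4x4, takes a point from camera to world coordinates). Camera axes: x right, y down, z forward; pixel columns grow to the right and rows downward; lengths in m; the calibration is good to about 2 mm. A picture is of the moment at which its call begins: read the wrist's pose just before it. calibration takes no time and is no camera call; for the wrist camera it gives the pose at the moment of the call.
- manip.sign_off(): hands the job in; it is judged then, once.
The state is a dict: "time_s": time; "qpos": joint angles; "dq": joint speeds; "effort": joint torques, N m; "tool_pos": TCP position; "ee_rot": TCP orientation; "force": force on the tool from outside, world axes, zero at the start; "moment": the same for the moment, N m; "opening": opening from 0.0 (shut) to 1.0 (fully open); "gripper_force": force on a finger pad.
Only numpy, scipy, OpenCV 4.12 (cv2) and the standard library are available. Lean on these libraries where they do the work, as an engineer would, in place of code of your own. Each camera call takes 0.05 s, during which the arm holds its last target. There are 200 camera calls.

## Working session

There is one attempt and no reset: what is moved stays moved. The work goes in short steps, Python scripts to look and compute and a shell command to move; the robot and the scene stay as the last step left them, time stands still between calls to the robot, and variables do not carry over. Pictures are saved under pics/ and viewed, at most 10 in all, crops included, and the job is handed in when it is done.

```bash
mkdir -p pics; python3 - <<'E'
from workcell import manip
import cv2,numpy as np
np.set_printoptions(precision=4,suppress=True)
for n in("side","top"):
    f=manip.grab_frame(n); cv2.imwrite(f"pics/{n}0.png",f[:,:,::-1]); c=manip.calibration(n); print(n,c["mtx"],c["cam_to_world"])
s=manip.read_state(); print(s)
E
```

```text
side [[535.6554   0.     316.382 ]
 [  0.     535.6554 248.4689]
 [  0.       0.       1.    ]] [[-0.7801 -0.4576  0.4267  0.0628]
 [-0.6254  0.5501 -0.5534  0.6836]
 [ 0.0184 -0.6986 -0.7153  1.0077]
 [ 0.      0.      0.      1.    ]]
top [[566.7964   0.     333.6667]
 [  0.     566.7964 231.2115]
 [  0.       0.       1.    ]] [[ 0.0295 -0.998   0.0555  0.535 ]
 [-0.9996 -0.0297 -0.0013  0.0029]
 [ 0.003  -0.0554 -0.9985  1.3323]
 [ 0.      0.      0.      1.    ]]
{'time_s': 0.1, 'qpos': array([-1.188 ,  0.4238,  1.6306, -0.    ,  1.0886, -0.019 ]), 'dq': array([-0.0003, -0.0032, -0.0022, -0.0002, -0.0006, -0.0002]), 'effort': array([  0.0001, -54.5616, -27.4324,   0.0645,   0.0187,  -0.    ]), 'tool_pos': array([ 0.2443, -0.5748,  0.222 ]), 'ee_rot': array([-0.0007,  0.9799,  0.1996, -0.0001]), 'force': array([ 0.1735, -0.5036, -0.3698]), 'moment': array([-0.0268, -0.0589,  0.0119]), 'gripper_force': 0.0, 'opening': 0.9986656113348947}
```

View pics/top0.png

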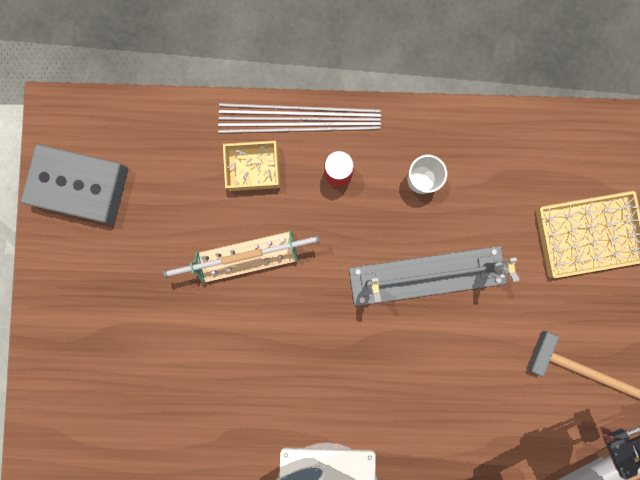

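View pics/side0.png

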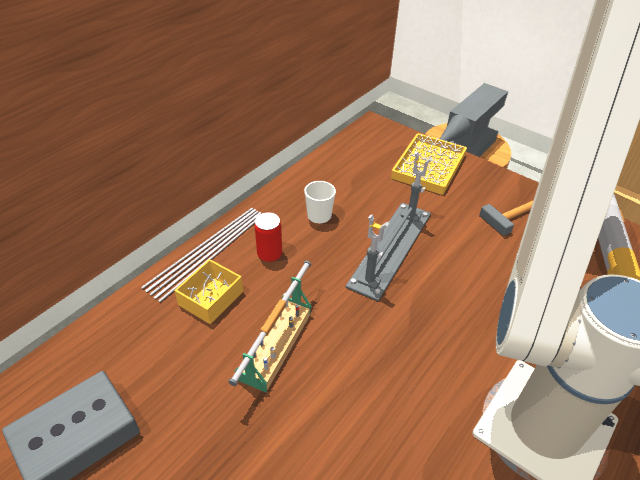

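The top view shows the rack bar from about (167,273) to (317,240), with the grip at (242,257). The stand plate spans (350,268)–(507,283), and its yellow latches are at (376,287) and (512,268). In the side view the bar ends are at (236,380) and (307,265), and the hooks at (375,225) and (420,165).

```bash
cat > h.py <<'E'
from workcell import manip
import cv2,numpy as np
np.set_printoptions(precision=4,suppress=True)
def ray(c,p):
    K,T=c["mtx"],c["cam_to_world"]
    d=T[:3,:3]@np.linalg.solve(K,np.array([p[0],p[1],1.])); return T[:3,3],d/np.linalg.norm(d)
def plane(c,p,z):
    o,d=ray(c,p); return o+d*(z-o[2])/d[2]
def tri(*cp):
    A=np.zeros((3,3));b=np.zeros(3);R=[ray(c,p) for c,p in cp]
    for o,d in R:
        M=np.eye(3)-np.outer(d,d);A+=M;b+=M@o
    X=np.linalg.solve(A,b)
    return X,[round(1e3*float(np.linalg.norm(np.cross(d,X-o))),1) for o,d in R]
def proj(c,X):
    T=np.linalg.inv(c["cam_to_world"]);v=c["mtx"]@(T[:3,:3]@X+T[:3,3]);return v[:2]/v[2]
def blobs(f,lo,hi,roi,amin=15):
    x0,y0,x1,y1=roi;m=cv2.inRange(cv2.cvtColor(f[y0:y1,x0:x1],cv2.COLOR_RGB2HSV),np.array(lo),np.array(hi))
    n,l,s,ce=cv2.connectedComponentsWithStats(m)
    return [(np.round(ce[i]+[x0,y0],1),s[i,4],s[i,:4]+[x0,y0,0,0]) for i in range(1,n) if s[i,4]>=amin]
E
python3 - <<'E'
from h import *
t,s=manip.calibration("top"),manip.calibration("side")
ft,fs=[cv2.imread(f"pics/{n}0.png")[:,:,::-1] for n in("top","side")]
for p in((242,257),(376,287),(512,268)): print(p,ft[p[1],p[0]],cv2.cvtColor(ft[p[1]:p[1]+1,p[0]:p[0]+1],cv2.COLOR_RGB2HSV))
for a,b in(((167,273),(236,380)),((317,240),(307,265)),((242,256),(272,317))): print(tri((t,a),(s,b)))
print([plane(t,p,.01) for p in((350,268),(355,305),(507,283),(502,247))])
print("latches",tri((t,(376,287)),(s,(377,227))),plane(t,(376,287),.2),plane(t,(512,268),.2))
print(manip.calibration("wrist"))
E
```

```text
(242, 257) [234 183 136] [[[ 14 107 234]]]
(376, 287) [255 243 172] [[[ 26  83 255]]]
(512, 268) [255 237 167] [[[ 24  88 255]]]
(array([0.501 , 0.3562, 0.1073]), [1.8, 1.8])
(array([0.5845, 0.0378, 0.103 ]), [1.7, 1.7])
(array([0.5456, 0.1993, 0.1046]), [2.4, 2.4])
[array([ 0.5239, -0.0394,  0.01  ]), array([ 0.4386, -0.0534,  0.01  ]), array([ 0.4999, -0.4056,  0.01  ]), array([ 0.5833, -0.3929,  0.01  ])]
latches (array([ 0.4887, -0.0871,  0.1903]), [0.3, 0.3]) [ 0.4893 -0.0861  0.2   ] [ 0.535  -0.3565  0.2   ]
{'mtx': array([[344.156 ,   0.    , 314.5955],
       [  0.    , 344.156 , 238.4437],
       [  0.    ,   0.    ,   1.    ]]), 'cam_to_world': array([[ 0.3904, -0.8818, -0.2645,  0.3162],
       [-0.9206, -0.3741, -0.1115, -0.5437],
       [-0.0006,  0.2871, -0.9579,  0.3833],
       [ 0.    ,  0.    ,  0.    ,  1.    ]])}
```

```bash
python3 -m handwheel '{"plan": [[-1,[0,0,45],0],[-1,[20,30,85],8],[-1,[45,65,110],16],[-1,[70,100,135],24],[-1,[95,135,155],32],[-1,[120,170,170],40],[-1,[145,205,180],48],[-1,[170,240,180],56],[-1,[195,275,180],64],[-1,[220,310,180],72]]}'
python3 -m handwheel '{"plan": [[-1,[20,30,0],4],[-1,[30,40,0],9],[-1,[30,40,0],9],[-1,[30,40,0],9],[-1,[30,40,0],9]]}'
python3 - <<'E'
from h import *
c=manip.calibration("wrist");f=manip.grab_frame("wrist");cv2.imwrite("pics/w1.png",f[:,:,::-1]);np.save("w1.npy",c)
print(manip.read_state()["tool_pos"],c["cam_to_world"])
E
```

```text
time_s: 1.1
tool_pos: [0.465, -0.2635, 0.4026]
ee_rot: [-0.0, 0.673, 0.739, -0.0]
force: [-0.1, -0.1, -0.2]
opening: 0.997
gripper_force: 0.0
time_s: 1.6
tool_pos: [0.4938, -0.2259, 0.4025]
ee_rot: [-0.0, 0.617, 0.787, -0.0]
force: [1.1, -1.0, 0.7]
opening: 1.0
gripper_force: 0.0
[ 0.4938 -0.2261  0.4026] [[ 0.971   0.2291  0.0679  0.4743]
 [ 0.239  -0.93   -0.2793 -0.149 ]
 [-0.0008  0.2874 -0.9578  0.5638]
 [ 0.      0.      0.      1.    ]]
```

View pics/w1.png

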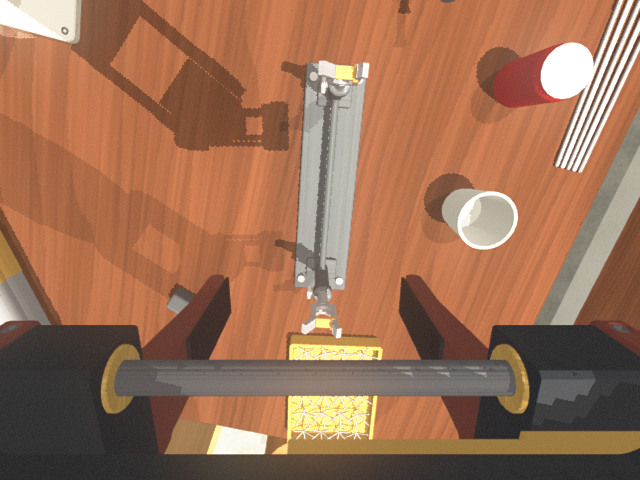

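The wrist view shows the whole stand: left hook near (345,72), right hook near (322,320), plate between them.

```bash
cat > snap.py <<'E'
import sys;from h import *
n=sys.argv[1];c=manip.calibration("wrist");f=manip.grab_frame("wrist");cv2.imwrite(f"pics/{n}.png",f[:,:,::-1]);np.save(n+".npy",c)
E
python3 -m handwheel '{"plan": [[-1,[5,45,0],0],[-1,[10,90,0],0],[-1,[15,130,0],0],[-1,[15,130,0],0],[-1,[15,130,0],0],[-1,[15,130,0],0]]}'|head -2
python3 snap.py w2
python3 -m handwheel '{"plan": [[-1,[5,45,0],0],[-1,[10,90,0],0],[-1,[20,135,0],0],[-1,[25,180,0],0],[-1,[30,220,0],0],[-1,[30,220,0],0],[-1,[30,220,0],0],[-1,[30,220,0],0]]}'|head -2
python3 snap.py w3
python3 -m handwheel '{"plan": [[-1,[0,45,0],0],[-1,[0,90,0],0],[-1,[0,90,0],0],[-1,[0,90,0],0],[-1,[0,90,0],0]]}'|head -2
python3 snap.py w4
python3 - <<'E'
import cv2,numpy as np
a,b,c,d=[cv2.imread(f"pics/w{i}.png") for i in(1,2,3,4)]
r=lambda i,x,y:cv2.resize(i[y:y+75,x:x+100],(400,300),interpolation=cv2.INTER_CUBIC)
cv2.imwrite("pics/m1.png",np.vstack([np.hstack([r(a,295,40),r(a,270,270)]),np.hstack([cv2.resize(x,(400,300)) for x in(b,c)])]))
E
```

```text
time_s: 2.25
tool_pos: [0.5092, -0.0964, 0.4027]
time_s: 3.1
tool_pos: [0.5395, 0.1232, 0.4026]
time_s: 3.65
tool_pos: [0.5396, 0.2132, 0.4027]
```

View pics/m1.png

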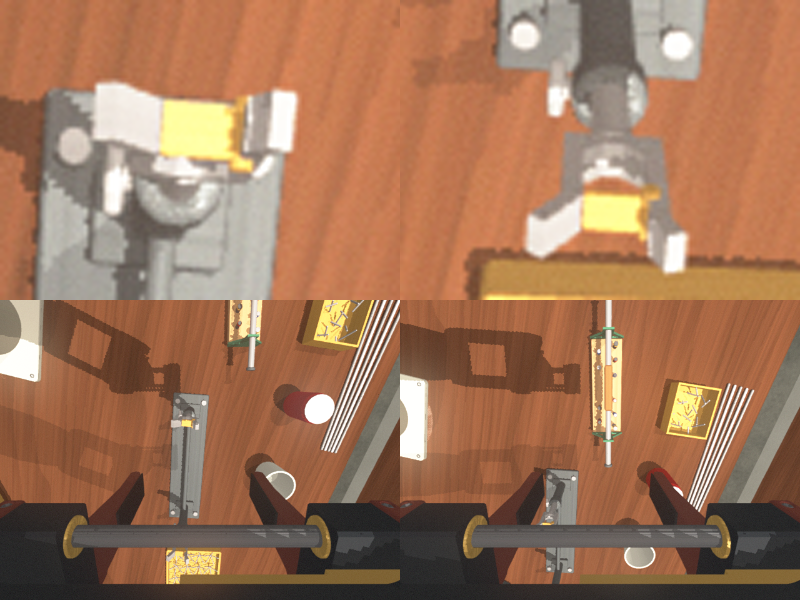

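The montage shows both latches shut and hinged on the stand's +x (image right) side. The rack is fully visible in w3, with its grip at about full-resolution (415,170).

```bash
python3 - <<'E'
from h import *
C={n:np.load(n+".npy",allow_pickle=True).item() for n in("w1","w2","w3","w4")}
F={n:cv2.imread(f"pics/{n}.png")[:,:,::-1] for n in C}
for n in("top","side"): C[n]=manip.calibration(n);F[n]=cv2.imread(f"pics/{n}0.png")[:,:,::-1]
Y=((22,70,150),(34,255,255)); O=((9,90,120),(17,215,255))
P={"L":[.4887,-.0871,.197],"R":[.535,-.3565,.197]}
for k,X in P.items():
    L=[]
    for n in("w1","w2","top","side"):
        u=proj(C[n],np.array(X)).astype(int)
        if not(0<u[0]<640 and 0<u[1]<400): continue
        r=(max(u[0]-22,0),max(u[1]-22,0),u[0]+22,u[1]+22)
        b=blobs(F[n],*Y,r,8)
        print(k,n,u,[(list(map(float,q[0])),int(q[1])) for q in b])
G=np.array([.5456,.1993,.105])
for n in("w3","w4","top","side"):
    u=proj(C[n],G).astype(int);b=blobs(F[n],*O,(u[0]-40,max(0,u[1]-60),u[0]+40,u[1]+60),40)
    print(n,u,[(list(map(float,q[0])),int(q[1]),q[2].tolist()) for q in b])
for p in((313.8,76.2),(300.8,278.3),(339.3,280.8),(345,290),(294.5,287),(306.3,63)): print(p,plane(C["w1"],p,.012))
r=lambda i,x,y,w,h:cv2.resize(F[i][y:y+h,x:x+w],(400,600),interpolation=cv2.INTER_CUBIC)
cv2.imwrite("pics/m2.png",np.hstack([r("w3",300,0,200,300),r("w2",220,140,150,225)])[:,:,::-1])
E
```

```text
L w1 [344  74] [([344.1, 72.6], 240)]
L w2 [298 198] [([297.9, 197.2], 134)]
L top [376 287] [([375.1, 288.0], 35)]
L side [377 224] [([376.7, 225.2], 24)]
R w1 [322 322] [([322.6, 322.9], 118)]
R top [511 267] [([511.3, 267.9], 32)]
R side [421 160] [([406.7, 148.9], 51), ([430.3, 160.1], 403), ([409.3, 163.9], 131), ([441.5, 149.8], 8), ([400.7, 169.1], 12), ([422.8, 178.9], 9)]
w3 [334 140] [([298.4, 142.8], 1169, [294, 80, 12, 120]), ([306.9, 141.5], 145, [306, 80, 3, 120]), ([317.2, 137.7], 1185, [309, 80, 16, 120]), ([333.1, 139.6], 993, [327, 80, 17, 104]), ([363.4, 140.7], 2409, [353, 80, 21, 120])]
w4 [317 207] [([292.6, 207.0], 3337, [277, 147, 52, 120]), ([347.2, 207.0], 2232, [338, 147, 19, 120])]
top [241 255] [([237.9, 218.9], 3793, [201, 195, 80, 57]), ([241.2, 256.0], 310, [221, 248, 41, 16]), ([253.0, 264.0], 228, [231, 257, 50, 16]), ([243.8, 295.3], 3016, [201, 268, 80, 47])]
side [273 316] [([262.8, 298.0], 4428, [233, 256, 80, 119]), ([285.8, 342.2], 757, [261, 305, 48, 71]), ([301.3, 355.8], 990, [279, 320, 34, 56])]
(313.8, 76.2) [ 0.4529 -0.069   0.012 ]
(300.8, 278.3) [ 0.5075 -0.3857  0.012 ]
(339.3, 280.8) [ 0.5735 -0.3743  0.012 ]
(345, 290) [ 0.5877 -0.3888  0.012 ]
(294.5, 287) [ 0.5005 -0.4044  0.012 ]
(306.3, 63) [ 0.4382 -0.0546  0.012 ]
```

View pics/m2.png

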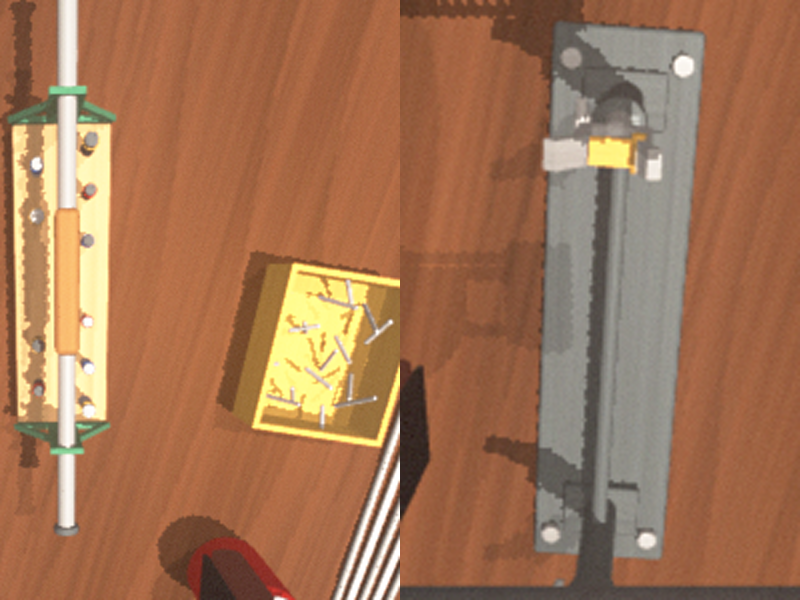

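The crop shows the rack bar nearly vertical, with the grip centre at w3 (333,141), end plates at rows 46 and 224, and an end cap at (333,265). All four stand screws are visible in w2.

```bash
python3 - <<'E'
from h import *
C={n:np.load(n+".npy",allow_pickle=True).item() for n in("w1","w2","w3","w4")}
for n in("top","side"): C[n]=manip.calibration(n)
S=np.array([plane(C["w2"],p,.012) for p in((283.7,161.7),(326.1,164.4),(276.6,340.2),(312.6,342.5))])
c=S.mean(0);v=S[:2].mean(0)-S[2:].mean(0);print("stand w2",S,c,np.degrees(np.arctan2(-v[0],v[1])),np.linalg.norm(v))
a,b,d=[plane(C["w1"],p,.012) for p in((313.8,76.2),(300.8,278.3),(339.3,280.8))]
v=a-b;print("stand w1",(a+d)/2,np.degrees(np.arctan2(-v[0],v[1])),np.linalg.norm(v))
print("latchL",tri((C["w1"],(344.1,72.6)),(C["w2"],(297.9,197.2))),tri((C["w1"],(344.1,72.6)),(C["w2"],(297.9,197.2)),(C["top"],(375.1,288)),(C["side"],(376.7,225.2))))
print("latchR",tri((C["w1"],(322.6,322.9)),(C["top"],(511.3,267.9))))
f=cv2.imread("pics/w4.png")[:,:,::-1]
m=cv2.inRange(cv2.cvtColor(f,cv2.COLOR_RGB2HSV),np.array((11,100,190)),np.array((17,215,255)))[120:300,300:335]
n,l,s,ce=cv2.connectedComponentsWithStats(m);i=1+s[1:,4].argmax();print(s[i],ce[i]+[300,120])
g4=ce[i]+[300,120]
print("grip",tri((C["w3"],(333,140.8)),(C["top"],(241.2,256))),tri((C["w3"],(333,140.8)),(C["w4"],g4)),tri((C["side"],(272,317)),(C["top"],(241.2,256))))
p=[plane(C["w3"],q,.105) for q in((334,3),(333.6,46),(333,140.8),(332.8,224.5),(332.8,265))];print(np.array(p))
v=p[0]-p[4];print(np.degrees(np.arctan2(-v[0],v[1])),np.linalg.norm(p[1]-p[3]),(p[1]+p[3])/2)
st=manip.read_state();print(st["tool_pos"],st["ee_rot"],st["force"])
E
```

```text
stand w2 [[ 0.4519 -0.0701  0.012 ]
 [ 0.5176 -0.0581  0.012 ]
 [ 0.5083 -0.387   0.012 ]
 [ 0.5737 -0.3758  0.012 ]] [ 0.5129 -0.2227  0.012 ] 10.046888901856418 0.3221984313798765
stand w1 [ 0.5132 -0.2216  0.012 ] 9.766612420062105 0.3214200835627994
latchL (array([ 0.4877, -0.0858,  0.1979]), [0.3, 0.3]) (array([ 0.4877, -0.0852,  0.1975]), [0.5, 0.7, 0.9, 0.8])
latchR (array([ 0.535 , -0.3559,  0.1979]), [0.2, 0.2])
[  0  32  29  89 796] [306.397  193.5377]
grip (array([0.5438, 0.1988, 0.1097]), [0.2, 0.2]) (array([0.538 , 0.2009, 0.0367]), [10.1, 10.1]) (array([0.5451, 0.2005, 0.1063]), [1.9, 1.9])
[[0.5064 0.3472 0.105 ]
 [0.5173 0.3042 0.105 ]
 [0.5443 0.1989 0.105 ]
 [0.5722 0.0917 0.105 ]
 [0.5874 0.0341 0.105 ]]
14.504204517776795 0.21948308771185374 [0.5447 0.1979 0.105 ]
[0.5396 0.2131 0.4028] [ 0.0001  0.6163  0.7875 -0.0001] [0.0873 0.1257 0.0895]
```

```bash
python3 -m handwheel '{"plan": [[-1,[5,-15,-40],0.6],[-1,[5,-15,-85],0.6],[-1,[5,-15,-130],0.6],[-1,[5,-15,-175],0.6],[-1,[5,-15,-220],0.6],[-1,[5,-15,-255],0.6],[-1,[5,-15,-285],0.6],[-1,[5,-15,-305],0.6],[-1,[5,-15,-317],0.6],[-1,[5,-15,-317],0.6]]}'
python3 -m handwheel '{"plan": [[-1,[0,0,0],0],[0,[0,0,0],0],[1,[0,0,0],0],[1,[0,0,0],0],[1,[0,0,0],0],[1,[0,0,0],0],[1,[0,0,0],0],[1,[0,0,0],0],[1,[0,0,0],0],[1,[0,0,0],0]]}'
```

```text
time_s: 4.7
tool_pos: [0.5438, 0.1986, 0.0845]
ee_rot: [-0.001, 0.612, 0.791, -0.001]
force: [-1.1, -0.0, -0.4]
opening: 0.994
gripper_force: 0.0
time_s: 5.7
tool_pos: [0.5444, 0.1998, 0.0856]
ee_rot: [-0.0, 0.611, 0.791, -0.0]
force: [-0.3, 0.1, 0.2]
opening: 0.222
gripper_force: 0.0
```

```bash
python3 -m handwheel '{"plan": [[1,[0,0,0],0],[1,[0,0,0],0],[1,[0,0,0],0],[1,[0,0,0],0]]}'
python3 -m handwheel '{"plan": [[1,[0,0,10],0],[1,[0,0,20],0],[1,[0,0,30],0],[1,[0,0,40],0],[1,[0,0,40],0],[1,[0,0,40],0]]}'
```

```text
time_s: 6.1
tool_pos: [0.5445, 0.1998, 0.0856]
ee_rot: [-0.0, 0.611, 0.791, 0.0]
force: [1.0, -0.2, -2.4]
opening: 0.184
gripper_force: 30.0
time_s: 6.7
tool_pos: [0.5446, 0.1998, 0.1262]
ee_rot: [0.0, 0.611, 0.791, 0.0]
force: [0.4, -0.4, -4.5]
opening: 0.177
gripper_force: 30.0
```

```bash
python3 -m handwheel '{"plan": [[1,[0,0,25],0],[1,[0,0,60],0],[1,[0,0,100],0],[1,[0,0,140],0],[1,[0,0,180],0],[1,[0,-5,215],0],[1,[0,-20,235],0],[1,[-3,-45,240],0],[1,[-6,-80,240],-1],[1,[-9,-120,240],-1]]}'
python3 -m handwheel '{"plan": [[1,[-3,-40,0],0],[1,[-6,-80,0],-1],[1,[-9,-120,0],-1],[1,[-12,-160,0],-2],[1,[-15,-200,0],-2],[1,[-18,-240,0],-3],[1,[-21,-270,0],-3.7],[1,[-23,-290,0],-3.7],[1,[-23,-300,0],-3.7],[1,[-23,-301,0],-3.7]]}'
python3 -m handwheel '{"plan": [[1,[0,0,0],0],[1,[0,0,0],0],[1,[0,0,0],0],[1,[0,0,0],0]]}'
python3 snap.py w5; python3 - <<'E'
from h import *
t=manip.grab_frame("top");s=manip.grab_frame("side");cv2.imwrite("pics/t5.png",t[:,:,::-1]);cv2.imwrite("pics/s5.png",s[:,:,::-1])
w=cv2.imread("pics/w5.png")
r=lambda i,x,y,k=1.6:cv2.resize(i[y:y+int(300/k),x:x+int(400/k)],(400,300),interpolation=cv2.INTER_CUBIC)
cv2.imwrite("pics/m3.png",np.vstack([np.hstack([cv2.resize(w,(400,300)),r(t[:,:,::-1],320,170)]),np.hstack([r(s[:,:,::-1],300,80),r(s[:,:,::-1],350,100,3)])]))
E
```

```text
time_s: 7.7
tool_pos: [0.5349, 0.0792, 0.3653]
ee_rot: [-0.0, 0.618, 0.786, -0.0]
force: [1.1, 0.2, -3.8]
opening: 0.182
gripper_force: 30.0
time_s: 8.7
tool_pos: [0.5121, -0.2218, 0.365]
ee_rot: [-0.001, 0.644, 0.765, -0.0]
force: [-0.6, 0.9, -3.6]
opening: 0.179
gripper_force: 30.0
time_s: 9.1
tool_pos: [0.5126, -0.2205, 0.3658]
ee_rot: [0.0, 0.643, 0.766, 0.0]
force: [0.3, -0.2, -3.8]
opening: 0.184
gripper_force: 30.0
```

View pics/m3.png

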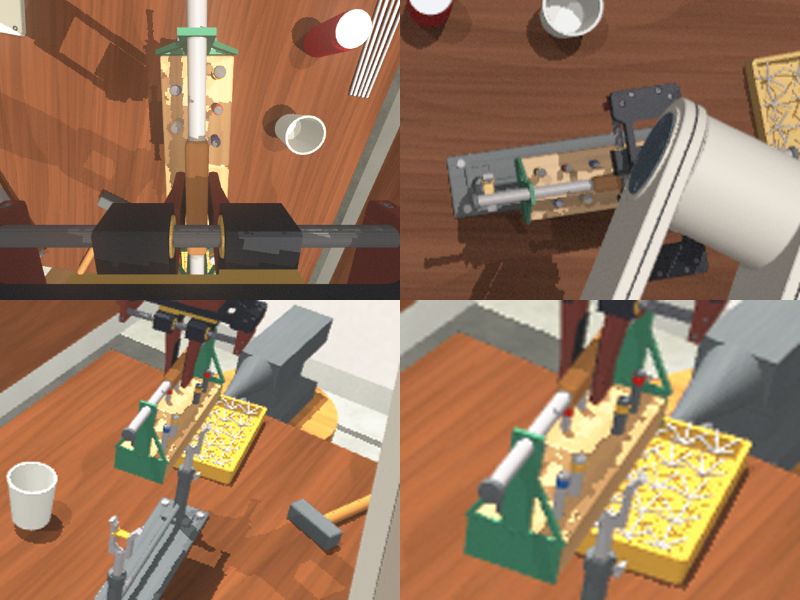

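The rack is held above the stand. The left cap is at top ≈(368,296) and side ≈(382,163); I'll triangulate it to check the rack is level and aligned.

```bash
python3 - <<'E'
from h import *
t,s=manip.calibration("top"),manip.calibration("side");w=np.load("w5.npy",allow_pickle=True).item()
X,e=tri((t,(367,295.8)),(s,(382,163)));print(X,e)
c=np.array([.5126,-.2205,.385]);
for a in(9.9,):
  d=np.array([-np.sin(np.radians(a)),np.cos(np.radians(a)),0]);print("exp",c+.167*d,proj(t,c+.167*d),proj(s,c+.167*d),proj(w,c+.111*d),proj(w,c+.03*d))
st=manip.read_state();q=st["ee_rot"];print(q,2*np.degrees(np.arctan2(q[2],q[1]))-90,st["force"],st["moment"])
E
python3 -c "
import cv2;i=cv2.imread('pics/w5.png');cv2.imwrite('pics/m4.png',cv2.resize(i[0:260,220:420],(600,780))[:600])"
```

```text
[ 0.4811 -0.0574  0.3862] [0.9, 0.9]
exp [ 0.4839 -0.056   0.385 ] [366.4248 294.4867] [379.8602 163.2546] [316.7136  45.6346] [316.2531 253.1583]
[0.     0.6431 0.7658 0.    ] 9.952520251320067 [-0.0773  0.2797 -3.4381] [-0.0463 -0.0518 -0.0044]
```

View pics/m4.png

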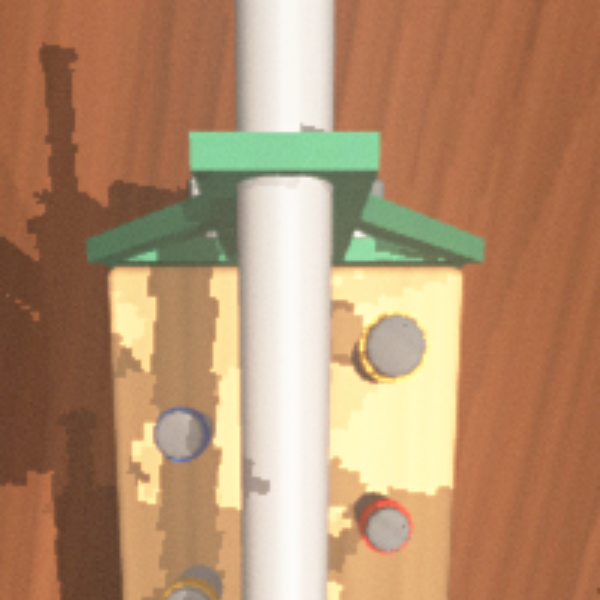

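The bar is level: the cap measures 0.386 against 0.385 expected. It is aligned to within about 1 mm, so I'll shift +1 mm in x and lower to just above the hooks.

```bash
python3 -m handwheel '{"plan": [[1,[1,-1,-20],0],[1,[1,-1,-45],0],[1,[1,-1,-70],0],[1,[1,-1,-95],0],[1,[1,-1,-115],0],[1,[1,-1,-130],0],[1,[1,-1,-140],0],[1,[1,-1,-140],0],[1,[1,-1,-140],0]]}' | grep -E "time|pos|force"
python3 -m handwheel '{"plan": [[1,[0,0,-5],0],[1,[0,0,-10],0],[1,[0,0,-15],0],[1,[0,0,-20],0],[1,[0,0,-25],0],[1,[0,0,-29],0],[1,[0,0,-30],0],[1,[0,0,-30],0]]}'| grep -E "time|pos|force"
python3 - <<'E'
from h import *
s=manip.grab_frame("side");cv2.imwrite("pics/m5.png",cv2.resize(s[110:310,330:480],(600,800))[:600,:,::-1])
E
```

```text
time_s: 10.15
tool_pos: [0.5138, -0.2224, 0.2262]
force: [0.9, 0.3, -4.0]
gripper_force: 30.0
time_s: 10.95
tool_pos: [0.5133, -0.2221, 0.1954]
force: [0.7, 0.2, -2.7]
gripper_force: 30.0
```

View pics/m5.png

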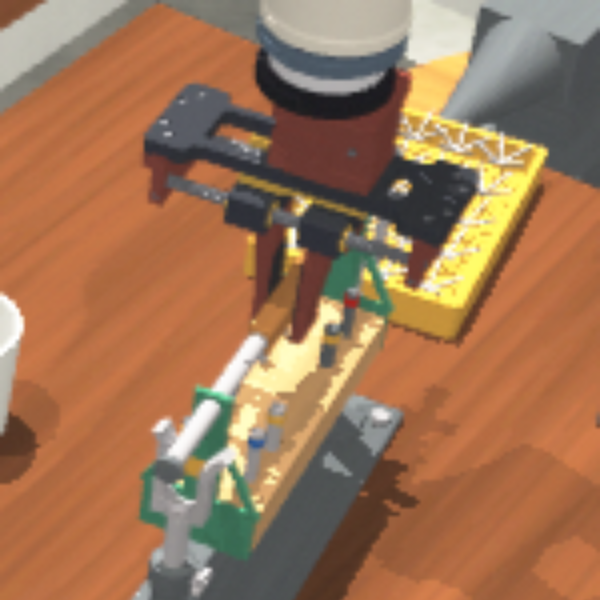

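The bar's left end is between the prongs, just above the latch. Next I'll descend slowly, watching the force.

```bash
for i in 1; do python3 -m handwheel '{"plan": [[1,[0,0,-2],0],[1,[0,0,-4],0],[1,[0,0,-6],0],[1,[0,0,-6],0],[1,[0,0,-6],0]]}'| grep -E "pos|force: \["; python3 -m handwheel '{"plan": [[1,[0,0,-1],0],[1,[0,0,-2],0],[1,[0,0,-3],0],[1,[0,0,-3],0]]}'| grep -E "pos|force: \["; python3 -m handwheel '{"plan": [[1,[0,0,-1],0],[1,[0,0,-2],0],[1,[0,0,-2],0],[1,[0,0,-2],0]]}'| grep -E "time|pos|force: \["; done
```

```text
tool_pos: [0.5134, -0.2222, 0.1896]
force: [0.0, -0.2, -4.1]
tool_pos: [0.5133, -0.2221, 0.1865]
force: [0.7, -0.8, -3.9]
time_s: 12.3
tool_pos: [0.5134, -0.2222, 0.1846]
force: [0.9, 0.2, -3.7]
```

Bar axis is at about 0.2036 with no contact yet. Continuing.

```bash
python3 -m handwheel '{"plan": [[1,[0,0,-1],0],[1,[0,0,-2],0],[1,[0,0,-2],0],[1,[0,0,-2],0]]}'| grep -E "pos|force: \["; python3 -m handwheel '{"plan": [[1,[0,0,-1],0],[1,[0,0,-2],0],[1,[0,0,-2],0],[1,[0,0,-2],0]]}'| grep -E "time|pos|force: \["
```

```text
tool_pos: [0.5136, -0.2223, 0.1831]
force: [-3.0, -0.2, 2.4]
time_s: 13.1
tool_pos: [0.5135, -0.2223, 0.1809]
force: [-2.6, -0.2, 4.5]
```

```bash
python3 - <<'E'
from workcell import manip
s=manip.read_state();print(s["tool_pos"],s["force"],s["moment"])
E
```

```text
[ 0.51348351 -0.22230062  0.1809008 ] [-2.584964   -0.1761222   4.51226529] [ 0.24450324  0.41307066 -0.01624193]
```

```bash
python3 -m handwheel '{"plan": [[1,[0,0,-1],0],[1,[0,0,-1],0],[1,[0,0,-1],0]]}'| grep -E "pos|force: \["; python3 -m handwheel '{"plan": [[1,[0,0,-1],0],[1,[0,0,-1],0],[1,[0,0,-1],0]]}'| grep -E "time|pos|force: \["; python3 -c "
from workcell import manip
s=manip.read_state();print(s['moment'])"
```

```text
tool_pos: [0.5136, -0.2223, 0.18]
force: [-2.7, -0.2, 6.1]
time_s: 13.7
tool_pos: [0.5137, -0.2223, 0.1792]
force: [-2.5, 0.8, 7.3]
[0.39609572 0.3874161  0.02609286]
```

```bash
for k in 1 2 3; do python3 -m handwheel '{"plan": [[1,[0,0,-0.5],0],[1,[0,0,-1],0],[1,[0,0,-1],0]]}'| grep -E "time|pos|force: \["; python3 -c "
from workcell import manip
s=manip.read_state();print(s['moment'])"; done
```

```text
time_s: 14.0
tool_pos: [0.5139, -0.2222, 0.1785]
force: [-2.9, 1.3, 9.4]
[0.48993652 0.39072769 0.03615203]
time_s: 14.3
tool_pos: [0.5136, -0.2224, 0.1774]
force: [-4.6, 0.7, 8.9]
[0.27119633 0.63299907 0.13437662]
time_s: 14.6
tool_pos: [0.5132, -0.2226, 0.1762]
force: [-5.8, -1.6, 9.0]
[-0.10269224  0.77348136  0.11909878]
```

```bash
for k in 1 2 3; do python3 -m handwheel '{"plan": [[1,[0,0,-0.5],0],[1,[0,0,-1],0],[1,[0,0,-1],0]]}'| grep -E "time|pos|force: \["; python3 -c "
from workcell import manip
s=manip.read_state();print(s['moment'])"; done
```

```text
time_s: 14.9
tool_pos: [0.5128, -0.2226, 0.175]
force: [-6.6, -1.8, 7.7]
[-0.20276852  0.91201973  0.09670791]
time_s: 15.2
tool_pos: [0.5125, -0.2226, 0.1737]
force: [-6.5, -1.4, 6.5]
[-0.21577436  0.90316522  0.11089884]
time_s: 15.5
tool_pos: [0.5122, -0.2226, 0.1725]
force: [-7.1, -2.5, 6.1]
[-0.26114638  1.02528276  0.1473395 ]
```

```bash
for k in 1 2 3 4; do python3 -m handwheel '{"plan": [[1,[0,0,-0.5],0],[1,[0,0,-1],0],[1,[0,0,-1],0]]}'| grep -E "time|pos|force: \["; python3 -c "
from workcell import manip
s=manip.read_state();print(s['moment'])"; done
```

```text
time_s: 15.8
tool_pos: [0.5121, -0.2225, 0.1713]
force: [-6.4, -1.9, 4.9]
[-0.26381387  0.99361021  0.14927886]
time_s: 16.1
tool_pos: [0.5119, -0.2224, 0.1702]
force: [-5.9, -1.3, 4.2]
[-0.23786335  1.0712187   0.0801957 ]
time_s: 16.4
tool_pos: [0.5118, -0.2224, 0.1691]
force: [-7.0, -1.6, 3.9]
[-0.20947768  0.98448803  0.04653467]
time_s: 16.7
tool_pos: [0.5117, -0.2223, 0.168]
force: [-6.6, -2.3, 1.4]
[-0.17904696  0.92325303  0.10512075]
```

```bash
for k in 1 2 3 4; do python3 -m handwheel '{"plan": [[1,[0,0,-0.5],0],[1,[0,0,-1],0],[1,[0,0,-1],0]]}'| grep -E "time|pos|force: \["; python3 -c "
from workcell import manip
s=manip.read_state();print(s['moment'])"; done
```

```text
time_s: 17.0
tool_pos: [0.5117, -0.2222, 0.1669]
force: [-6.1, -1.8, 1.7]
[-0.25873002  0.97189505  0.06129075]
time_s: 17.3
tool_pos: [0.5117, -0.2222, 0.1658]
force: [-6.3, -1.7, 1.4]
[-0.16889686  0.98963523  0.06139454]
time_s: 17.6
tool_pos: [0.5117, -0.2221, 0.1648]
force: [-5.8, -1.3, 0.3]
[-0.13262102  0.91154772  0.08383714]
time_s: 17.9
tool_pos: [0.5116, -0.2221, 0.1637]
force: [-5.8, -2.0, 0.6]
[-0.23153879  0.89092658  0.1095998 ]
```

```bash
for k in 1 2 3 4; do python3 -m handwheel '{"plan": [[1,[0,0,-0.5],0],[1,[0,0,-1],0],[1,[0,0,-1],0]]}'| grep -E "time|pos|force: \["; python3 -c "
from workcell import manip
s=manip.read_state();print(s['moment'])"; done
```

```text
time_s: 18.2
tool_pos: [0.5117, -0.2221, 0.1627]
force: [-5.2, -1.9, 0.6]
[-0.1521276   0.84167698  0.13193186]
time_s: 18.5
tool_pos: [0.5117, -0.2221, 0.1616]
force: [-5.9, -1.5, 0.6]
[-0.17765863  0.84181098  0.10724875]
time_s: 18.8
tool_pos: [0.5116, -0.222, 0.1606]
force: [-6.1, -1.9, -0.0]
[-0.23195913  0.84880755  0.12409906]
time_s: 19.1
tool_pos: [0.5116, -0.222, 0.1595]
force: [-6.0, -1.6, -1.2]
[-0.23145652  0.84885918  0.11878308]
```

```bash
for k in 1 2 3; do python3 -m handwheel '{"plan": [[1,[0,0,-0.5],0],[1,[0,0,-1],0],[1,[0,0,-1],0]]}'| grep -E "time|pos|force: \["; python3 -c "
from workcell import manip
s=manip.read_state();print(s['moment'])"; done
```

```text
time_s: 19.4
tool_pos: [0.5114, -0.222, 0.1583]
force: [-4.8, -1.7, -2.2]
[-0.35571206  0.87319073  0.16887591]
time_s: 19.7
tool_pos: [0.511, -0.222, 0.157]
force: [-6.3, -0.8, -3.8]
[-0.45355216  0.90758908  0.1707453 ]
time_s: 20.0
tool_pos: [0.5117, -0.2217, 0.1561]
force: [-3.5, -0.8, -6.0]
[ 0.11452764  0.58231585 -0.55134582]
```

```bash
for k in 1 2; do python3 -m handwheel '{"plan": [[1,[0,0,-0.5],0],[1,[0,0,-1],0],[1,[0,0,-1],0]]}'| grep -E "time|pos|force: \["; python3 -c "
from workcell import manip
s=manip.read_state();print(s['moment'])"; done
```

```text
time_s: 20.3
tool_pos: [0.5129, -0.2218, 0.1561]
force: [-3.8, 1.6, -5.8]
[ 0.41622011  0.61378651 -0.4662751 ]
time_s: 20.6
tool_pos: [0.5134, -0.2221, 0.1556]
force: [-3.3, 1.8, -6.1]
[ 0.39256358  0.64160814 -0.47921225]
```

```bash
for k in 1 2; do python3 -m handwheel '{"plan": [[1,[0,0,-0.5],0],[1,[0,0,-1],0],[1,[0,0,-1],0]]}'| grep -E "time|pos|force: \["; python3 -c "
from workcell import manip
s=manip.read_state();print(s['moment'])"; done
python3 - <<'E'
from h import *
s=manip.grab_frame("side");t=manip.grab_frame("top")
cv2.imwrite("pics/s6.png",s[:,:,::-1])
cv2.imwrite("pics/m6.png",np.hstack([cv2.resize(s[180:280,340:407],(402,600),interpolation=cv2.INTER_CUBIC),cv2.resize(s[100:200,375:441],(396,600),interpolation=cv2.INTER_CUBIC)])[:,:,::-1])
E
```

```text
time_s: 20.9
tool_pos: [0.5136, -0.2223, 0.1547]
force: [-2.9, 0.8, -5.8]
[ 0.22198716  0.501149   -0.48963611]
time_s: 21.2
tool_pos: [0.5147, -0.2227, 0.1543]
force: [0.7, 0.5, -3.8]
[-0.03041285 -0.10085435 -0.01079337]
```

View pics/m6.png

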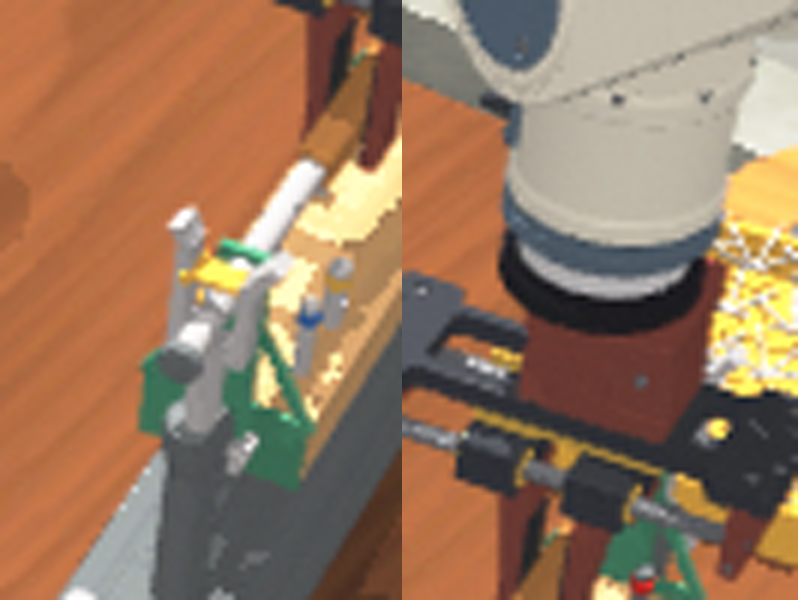

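The left latch is shut over the bar. The side forces have vanished at both ends and Fz has returned to the weight, so both latches should be shut. I'll press gently until the bar bottoms out.

```bash
for k in 1 2; do python3 -m handwheel '{"plan": [[1,[0,0,-0.5],0],[1,[0,0,-0.5],0],[1,[0,0,-0.5],0]]}'| grep -E "time|pos|force: \["; python3 -c "
from workcell import manip
s=manip.read_state();print(s['moment'])"; done
```

```text
time_s: 21.6
tool_pos: [0.5136, -0.2222, 0.1532]
force: [-0.4, -0.8, -3.5]
[-0.00772911 -0.05821917  0.00103448]
time_s: 21.9
tool_pos: [0.5134, -0.2222, 0.1526]
force: [0.0, -0.2, -3.6]
[-0.02663951 -0.02025321  0.01388532]
```

```bash
for k in 1 2 3; do python3 -m handwheel '{"plan": [[1,[0,0,-0.5],0],[1,[0,0,-0.5],0],[1,[0,0,-0.5],0]]}'| grep -E "time|pos|force: \["; python3 -c "
from workcell import manip
s=manip.read_state();print(s['moment'])"; done
```

```text
time_s: 22.2
tool_pos: [0.5134, -0.2222, 0.1522]
force: [0.3, -0.5, -3.1]
[-0.01190311 -0.0753935   0.01405262]
time_s: 22.5
tool_pos: [0.5134, -0.2222, 0.1517]
force: [-0.1, -0.1, -3.7]
[-0.02869281 -0.0394631  -0.0592317 ]
time_s: 22.8
tool_pos: [0.5134, -0.2222, 0.1512]
force: [0.1, -0.5, -3.8]
[ 0.04062361 -0.10305261 -0.00368058]
```

```bash
for k in 1 2 3; do python3 -m handwheel '{"plan": [[1,[0,0,-0.5],0],[1,[0,0,-1],0],[1,[0,0,-1],0]]}'| grep -E "time|pos|force: \["; python3 -c "
from workcell import manip
s=manip.read_state();print(s['moment'])"; done
```

```text
time_s: 23.1
tool_pos: [0.5135, -0.2222, 0.1504]
force: [-0.8, 1.1, -1.6]
[ 0.28146484  0.13369603 -0.01561982]
time_s: 23.4
tool_pos: [0.5136, -0.2223, 0.1503]
force: [-4.0, 1.4, 9.1]
[0.48998331 0.58560525 0.00521442]
time_s: 23.7
tool_pos: [0.5136, -0.2223, 0.1502]
force: [-7.8, 3.4, 16.4]
[ 0.65864961  1.08776825 -0.01837706]
```

Fz rose steeply at TCP z 0.150, which means both ends are home. I'll back off and start the upward tug.

```bash
python3 -m handwheel '{"plan": [[1,[0,0,1.5],0],[1,[0,0,3],0],[1,[0,0,3],0]]}'| grep -E "time|pos|force: \["; python3 -m handwheel '{"plan": [[1,[0,0,2],0],[1,[0,0,4],0],[1,[0,0,6],0],[1,[0,0,8],0],[1,[0,0,10],0],[1,[0,0,12],0],[1,[0,0,12],0],[1,[0,0,12],0]]}'| grep -E "time|pos|force: \["; python3 -c "
from workcell import manip
s=manip.read_state();print(s['moment'])"
```

```text
time_s: 24.0
tool_pos: [0.5135, -0.2222, 0.151]
force: [-0.4, -0.2, -3.8]
time_s: 24.8
tool_pos: [0.5134, -0.2222, 0.1632]
force: [0.3, 0.2, -4.6]
[ 0.05617318 -0.06950967  0.02899938]
```

```bash
for k in 1 2 3; do python3 -m handwheel '{"plan": [[1,[0,0,0.5],0],[1,[0,0,1],0],[1,[0,0,1],0]]}'| grep -E "time|pos|force: \["; python3 -c "
from workcell import manip
s=manip.read_state();print(s['moment'])"; done
```

```text
time_s: 25.1
tool_pos: [0.5135, -0.2222, 0.1642]
force: [-0.2, -0.0, -3.0]
[-0.06244287 -0.10406876 -0.01929196]
time_s: 25.4
tool_pos: [0.5135, -0.2222, 0.1652]
force: [-1.1, -0.1, -3.7]
[-0.01375309 -0.07001543 -0.03396156]
time_s: 25.7
tool_pos: [0.5135, -0.2222, 0.1662]
force: [-0.2, 0.7, -3.0]
[-0.00856144 -0.13410877 -0.05112079]
```

```bash
for k in 1 2 3; do python3 -m handwheel '{"plan": [[1,[0,0,0.5],0],[1,[0,0,1],0],[1,[0,0,1],0]]}'| grep -E "time|pos|force: \["; python3 -c "
from workcell import manip
s=manip.read_state();print(s['moment'])"; done
```

```text
time_s: 26.0
tool_pos: [0.5135, -0.2222, 0.1672]
force: [0.3, -0.6, -3.2]
[-0.00050535 -0.05897106  0.02061231]
time_s: 26.3
tool_pos: [0.5134, -0.2222, 0.1681]
force: [0.4, -0.6, -4.7]
[ 0.04530173 -0.13867136 -0.02870517]
time_s: 26.6
tool_pos: [0.5132, -0.2221, 0.1686]
force: [2.4, -0.7, -11.0]
[-0.04955256 -0.34206874  0.03617994]
```

```bash
python3 -m handwheel '{"plan": [[1,[0,0,0],0],[1,[0,0,0],0],[1,[0,0,0],0],[1,[0,0,0],0]]}'| grep -E "time|pos|force: \["; python3 -c "
from workcell import manip
s=manip.read_state();print(s['moment'])"
```

```text
time_s: 27.0
tool_pos: [0.5132, -0.2221, 0.1688]
force: [2.6, -1.4, -15.4]
[-0.11655144 -0.41594734  0.05860612]
```

Both latches share the pull of about 11 N almost equally, with moment about x near zero. Lowering back to rest.

```bash
python3 -m handwheel '{"plan": [[1,[0,0,-2],0],[1,[0,0,-4],0],[1,[0,0,-7],0],[1,[0,0,-10],0],[1,[0,0,-13],0],[1,[0,0,-16],0],[1,[0,0,-17],0],[1,[0,0,-17],0],[1,[0,0,-17],0]]}'| grep -E "time|pos|force: \["; for k in 1 2; do python3 -m handwheel '{"plan": [[1,[0,0,-0.5],0],[1,[0,0,-0.5],0],[1,[0,0,-0.5],0]]}'| grep -E "time|pos|force: \["; python3 -c "
from workcell import manip
s=manip.read_state();print(s['moment'])"; done
```

```text
time_s: 27.9
tool_pos: [0.5135, -0.2222, 0.1522]
force: [-0.0, -0.1, -3.9]
time_s: 28.2
tool_pos: [0.5135, -0.2222, 0.1517]
force: [0.2, 0.5, -3.9]
[-0.04438929 -0.11417801  0.00377944]
time_s: 28.5
tool_pos: [0.5134, -0.2222, 0.1512]
force: [0.4, 0.2, -3.9]
[ 0.01279792 -0.07956631  0.00450484]
```

```bash
for k in 1 2 3; do python3 -m handwheel '{"plan": [[1,[0,0,-0.3],0],[1,[0,0,-0.3],0],[1,[0,0,-0.3],0],[1,[0,0,-0.3],0]]}'| grep -E "time|pos|force: \["; python3 -c "
from workcell import manip
s=manip.read_state();print(s['moment'])"; done
```

```text
time_s: 28.9
tool_pos: [0.5135, -0.2222, 0.1509]
force: [-0.9, -0.9, -3.5]
[ 0.00647545 -0.06996543 -0.0552423 ]
time_s: 29.3
tool_pos: [0.5135, -0.2222, 0.1506]
force: [-0.4, 0.3, -3.1]
[ 0.09400499 -0.09103569 -0.02187892]
time_s: 29.7
tool_pos: [0.5135, -0.2222, 0.1504]
force: [0.1, 0.2, 0.0]
[ 0.21788634  0.08636723 -0.03042092]
```

```bash
python3 -m handwheel '{"plan": [[1,[0,0,-0.3],0],[1,[0,0,-0.3],0],[1,[0,0,-0.3],0],[1,[0,0,-0.3],0]]}'| grep -E "time|pos|force: \["; python3 -m handwheel '{"plan": [[0.62,[0,0,0],0],[0.5,[0,0,0],0],[0.4,[0,0,0],0],[0.2,[0,0,0],0],[0,[0,0,0],0],[-0.2,[0,0,0],0],[-0.2,[0,0,0],0],[-0.2,[0,0,0],0]]}'; python3 -c "
from workcell import manip
s=manip.read_state();print(s['moment'])"
```

```text
time_s: 30.1
tool_pos: [0.5136, -0.2222, 0.1503]
force: [-1.5, 0.2, 6.2]
time_s: 30.9
tool_pos: [0.5134, -0.2222, 0.15]
ee_rot: [-0.0, 0.643, 0.766, -0.0]
force: [0.0, -0.0, 0.6]
opening: 0.602
gripper_force: 0.0
[ 0.02238858 -0.0923408   0.008796  ]
```

```bash
python3 -m handwheel '{"plan": [[-0.2,[0,0,10],0],[-0.2,[0,0,25],0],[-0.2,[0,0,50],0],[-0.2,[0,0,80],0],[-0.2,[0,0,120],0],[-0.2,[0,0,160],0],[-0.2,[0,0,200],0],[-0.2,[0,0,240],0],[-0.2,[0,0,250],0],[-0.2,[0,0,250],0]]}'| grep -E "time|pos|force: \["
python3 snap.py w7; python3 - <<'E'
from h import *
s=manip.grab_frame("side")[:,:,::-1];w=cv2.imread("pics/w7.png")
r=lambda i,x,y,k:cv2.resize(i[y:y+int(300/k),x:x+int(400/k)],(400,300),interpolation=cv2.INTER_CUBIC)
cv2.imwrite("pics/m7.png",np.vstack([np.hstack([r(w,295,25,4),r(w,270,270,4)]),np.hstack([r(s,330,185,4),r(s,370,130,4)])]))
E
```

```text
time_s: 31.9
tool_pos: [0.514, -0.2224, 0.4023]
force: [-0.0, -1.3, -0.7]
```

View pics/m7.png

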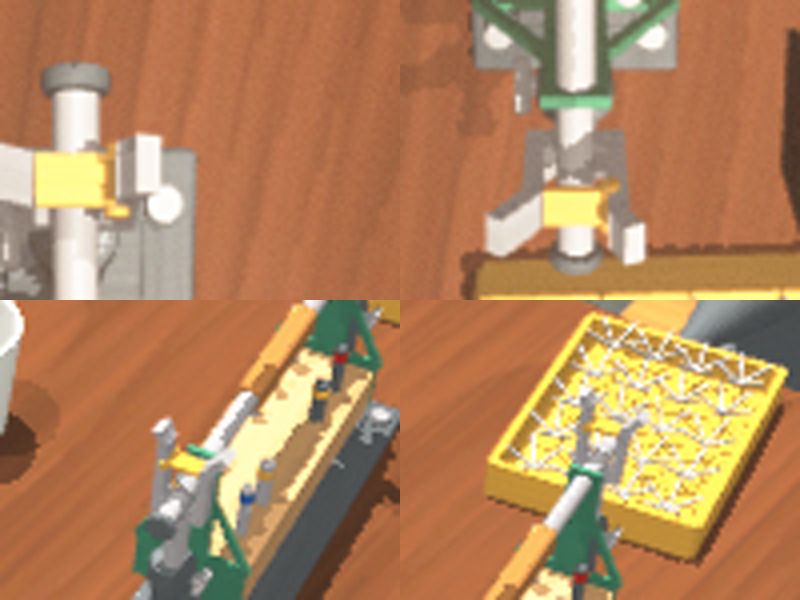

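The bar lies below both shut latches, left at about (312,70) and right at about (313,322) in the wrist view, and the arm is clear. Handing in.

```bash
python3 -c "
from workcell import manip
print(manip.sign_off())"
```

```text
the job is handed in; nothing more can be done
None
```

The rack hangs in both hooks with both latches shut over its bar; the tug showed both holding, then I lowered and released it, and handed the job in at about 32 s, with home pressing peaking at about 20 N and the tug at about 12 N.

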